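# Close a carton of tea tins and clamp it with the press plate

## Task

Close the open carton of tea tins in the green jig: fold the two small side flaps down first, while the big lid panel is still up, then fold the lid panel down over them. The lid springs up a little, so then lower the blue press plate by its black handle over the jig's two steel pins, and push it down until it lies flush and holds the lid shut. Stop the side flaps level, without pushing them down into the box, and leave the scale and the two loose tins alone.

Things in the scene. Friction and masses are not known exactly. Their poses are not given: they have to be found in the camera images.
- carton: Fixed brown carton on its green jig board (12 mm thick, x -110 to +75 mm, y +-100 mm). Origin: on the table under the carton's middle; z up, x away from the robot to the lid's hinge side, y left. Carton 130 mm (x) by 180 mm (y), rim 97 mm above the origin. Six tins inside stay 21 mm below the rim.
- flap_left (a joint): Angle of the left small flap: 0 = closed (level, inwards), 1.57 = upright, more = leaning outwards. Cardboard 110 mm (along x) by 65 mm long, 4 mm thick. Hinge along carton x at y +90 mm, z 97 mm. It stays where it is left; pushed too far it sinks into the box (down to -0.3).
- flap_right (a joint): Angle of the right small flap: the mirror of the left, hinge at y -90 mm.
- lid (a joint): Angle of the big lid panel: 0 = closed (level, its top 106 mm above the carton's origin), 1.57 = upright, more = leaning away. 180 mm wide (y), 130 mm long, 4 mm thick. Stiff crease: takes 0.75 N m to shut; let go, it springs up to about 0.15 rad. The plate's weight alone does not shut it, but keeps it shut once pressed.
- flap_left_edge (a point): Middle of the free edge of the left flap.
- flap_right_edge (a point): Middle of the free edge of the right flap.
- lid_edge (a point): Middle of the free edge of the lid.
- lid_hinge (a point): Middle of the lid's hinge, which runs along carton y at carton x +65 mm, z 102 mm.
- pin_left (a point): Top of the left steel pin, which stands before the carton at carton x -85 mm, y +55 mm: 12 mm in diameter, slightly chamfered, top 148 mm above the carton's origin.
- pin_right (a point): Top of the right pin, likewise, at carton x -85 mm, y -55 mm.
- plate: Loose blue press plate, 170 mm (x) by 150 mm (y) by 8 mm, 0.6 kg, flat on the table at the left or right. Origin: centre of its underside; z up. Black bar handle along x over its centre, 90 mm long, 14 mm wide (y), 24 to 42 mm above the underside. In place its axes lie along the carton's, its origin at carton x -20, y 0, z 106 mm.
- hole_left (a point): Centre of the plate's left hole at the underside: plate x -65, y +55 mm, a through hole 14 mm in diameter. The plate's edge without holes has two yellow marks.
- hole_right (a point): Centre of the right hole at the underside: plate x -65, y -55 mm.
- scale: Bystander: white scale with steel pan, 160 by 150 by 36 mm, on the other side. Origin: centre of its underside.
- tin_a: Bystander: cream tea tin with copper lid, 55 mm across, 56 mm high. Origin: centre of its underside.
- tin_b: Bystander: another such tin.

How it is judged (in metres and radians):
On the way, in this order (a step that is already met when the one before it is completed fails the run):
1. both small side flaps are folded down to within 0.12 rad of level while the lid panel still stands open (over 1 rad) (value of joint flap_left between -0.12 and 0.12 rad and value of joint flap_right between -0.12 and 0.12 rad and value of joint lid above 1 rad), for 0.2 s.
2. the lid panel is folded down over the flaps (under 0.3 rad), with both flaps still within 0.12 rad of level (value of joint flap_left between -0.12 and 0.12 rad and value of joint flap_right between -0.12 and 0.12 rad and value of joint lid below 0.3 rad), for 0.2 s.
At the end, for the whole second after the job is handed in: Both side flaps are within 0.12 rad of level, the lid is shut to within 0.04 rad, and the press plate lies at rest on it, flush: level within 0.04 rad, no more than 4 mm above its seat, with both holes over their own pins (within 4 mm) and the plate released (value of joint flap_left between -0.12 and 0.12 rad and value of joint flap_right between -0.12 and 0.12 rad and value of joint lid below 0.04 rad and z of plate in the frame of carton below 0.11 m and angle between plate's own z axis and vertical below 0.04 rad and horizontal distance between hole_left and pin_left below 0.004 m and horizontal distance between hole_right and pin_right below 0.004 m and linear speed of plate below 0.02 m/s); the robot touches nothing.
It fails at once if the scale or a loose tin is moved by more than 30 mm (distance of any of scale, tin_a, tin_b from where it was at the start of the episode above 0.03 m).
It also fails if it takes over 66 s, if anything falls off the work surface, if the arm or the gripper's body presses on something with over 40 N, if the wrist force passes 120 N, or if a joint passes its speed limit or range.

## Robot

A 7-joint arm with a two-finger parallel gripper is mounted at the origin on the work surface. World frame = base frame: x ahead of the robot, y to its left, z up, the work surface at z = 0. Lengths are in mm, angles in rad, forces in N, time in s.
With the tool pointing down it reaches from about 400 to 900 mm from the base axis. Payload 5.5 kg.
Tool frame: the origin (TCP) lies where the fingers leave the gripper's body, on its centre line; the fingertips stand 66 mm ahead of it and the grasp point (between the pads) lies 47 mm ahead of it; x points along the fingers, y is the direction in which the jaws open and shut, and the axes are right-handed (so a half turn about x gives the same grasp; the last joint's range is limited). The gripper opens to 92 mm and grips with 3 to 60 N. Pads are 19 mm wide; open, the fingers measure 130 mm over their backs; the gripper's body (75 mm by 190 mm) begins 47 mm behind the grasp point.
Start: joints at [-0.93, 0.501, -0.427, 1.55, 0.221, 1.138, -0.21], TCP at [239.734, 604.174, 292.229] pointing down, gripper open.
Joint ranges: [-2.88, 2.88], [-0.31, 2.03], [-1.54, 1.56], [0.2, 2.42], [-1.41, 4.55], [0.19, 2.02], [-2.57, 2.57]. Speed limits (rad/s): [2.57, 2.57, 3.14, 3.14, 3.14, 3.14, 3.14].

## Interface

Orientations are given as a unit quaternion [x, y, z, w].
In Python, from bench import state, viewer, ctrl gives the robot as it stands.
- The arm moves only by the tool step_arm, never from a script. Its argument "rows" is text: rows parted by semicolons, each of 7 numbers parted by spaces: the gripper's target within -1 to 1 (fully open at 1, half-way at 0, shut at -1), then the shift along the tool's x, y, z in units of 0.025 m (1.0 is 0.025 m), then the turn, a rotation vector about the tool's x, y, z in units of 8 degrees (1.0 is 8 degrees). In form: grip dx dy dz ax ay az; .... A call has 1 to 12 rows; each row shifts and turns the commanded pose from where the row before left it, along the tool's axes as they then stand; what a row does not reach is not made up. A row lasts 1/10 s, in which the tool goes at most 50 mm and 8.59 degrees, less where a joint would pass 70% of its speed; a pose out of reach is approached as far as the arm can. A call with a number of a shift or a turn outside -1 to 1 is refused whole. A call with a gripper value outside its range is refused whole. The fingers move at their own pace and stop on an object; "newtons" is the grip in N (left out, the last holds). Time passes only in rows, so rows that do not move let the fingers close. It gives the time, the measured TCP pose, the force and the opening at its end, in the units of the state.
- state(): the state, without advancing time (a new reading comes with each control period).
- viewer.snapshot(name): name is "scene" or "top"; returns a dict with "frame" (400x640x3 uint8, red, green, blue), "z_map" (400x640 float32, mm along the optical axis (not along the pixel's ray), 0 where there is no reading), "fx", "fy", "cx", "cy" (pixels), "rvec" (rotation vector, rad) and "tvec" (3), from world to camera coordinates, as OpenCV has them. Camera axes: x right, y down, z forward; pixel columns grow to the right and rows downward; lengths in mm; the calibration is good to about 2 mm. A picture is of the moment at which its call begins.
- ctrl.finish_job(): hands the job in, once; it reports no verdict.
The state is a dict: "clock": time; "joint_pos": joint angles; "qvel": joint speeds; "tau": joint torques, N m; "tool_pos": TCP position; "tcp_rot": TCP orientation; "wrist_force": force on the tool from outside, world axes, zero at the start; "moment": the same for the moment, N m; "finger_gap": finger opening in mm.
Only numpy, scipy, OpenCV 4.12 (cv2) and the standard library are available. Lean on these libraries where they do the work, as an engineer would, in place of code of your own. Each camera call takes 0.05 s, during which the arm holds its last target. There are 200 camera calls.

## Working session

There is one attempt and no reset: what is moved stays moved. The work goes in short steps, Python scripts to look and compute and a tool call to move; the robot and the scene stay as the last step left them, time stands still between calls to the robot, and variables do not carry over. Pictures are saved under pics/ and viewed, about 8 in all and at most 12, crops included, and the job is handed in when it is done.

Besides the shell and the picture viewer there is one more tool, called after "Request:" as name(argument=value, ...) on one line, values as JSON. step_arm: Moves the arm, as the interface text tells. Shifts and turns lie within -1 to 1; 1 stands for 0.025 m of shift or 8 degrees of turn. Its arguments: {"type":"object","properties":{"rows":{"type":"string"},"newtons":{"type":"number"}},"required":["rows"]}

```bash
mkdir -p pics; ls; cat > h.py <<'E'
import numpy as np,cv2
from scipy.spatial.transform import Rotation as R
from bench import state,viewer,ctrl
def snap(n,f=None):
    s=viewer.snapshot(n)
    if f: cv2.imwrite('pics/'+f,s['frame'][:,:,::-1])
    return s
def cloud(s):
    z=s['z_map'].astype(float);v,u=np.mgrid[:z.shape[0],:z.shape[1]]
    p=np.stack([(u-s['cx'])/s['fx']*z,(v-s['cy'])/s['fy']*z,z],-1)
    M=cv2.Rodrigues(np.array(s['rvec'],float))[0]
    w=(p-np.array(s['tvec']).ravel())@M
    w[z==0]=np.nan
    return w
E
python3 - <<'E'
from h import *
print(state())
for n in('scene','top'):
    s=snap(n,n+'0.png');np.savez(n+'0.npz',**s)
    M=cv2.Rodrigues(np.array(s['rvec'],float))[0];print(n,s['fx'],s['cx'],s['cy'],-M.T@np.array(s['tvec']).ravel(),M[2])
E
```

```text
pics
{'clock': 0.0, 'joint_pos': array([-0.92981195,  0.5018273 , -0.42681269,  1.55142968,  0.22079818,
        1.13827093, -0.21029922]), 'qvel': array([ 0.00160108,  0.00176911, -0.00103568, -0.00056853, -0.00233113,
       -0.00021621, -0.00049453]), 'tau': array([-9.80499931e-05, -5.66566944e+01, -5.81605867e+00, -2.79119253e+01,
       -6.87175314e-02,  3.05805355e-02,  1.75432824e-04]), 'tool_pos': array([239.58685643, 603.63545106, 291.20145384]), 'tcp_rot': array([ 0.13210345,  0.6946863 , -0.13339621,  0.69438108]), 'wrist_force': array([ 0.36010239, -0.52771646, -1.08077806]), 'moment': array([-0.08007399, -0.01842728,  0.0301544 ]), 'finger_gap': 91.70486678875614}
scene 472.00756616933603 318.1226502222568 196.42550066845982 [1313.03994099  528.22087105  921.86188897] [-0.60654865 -0.4490847  -0.6560653 ]
top 425.6038230601537 314.2202633227718 201.8316277295125 [ 352.9132692   -17.70891025 1366.90582925] [ 0.17635652  0.0037298  -0.98431929]
```

View pics/scene0.png

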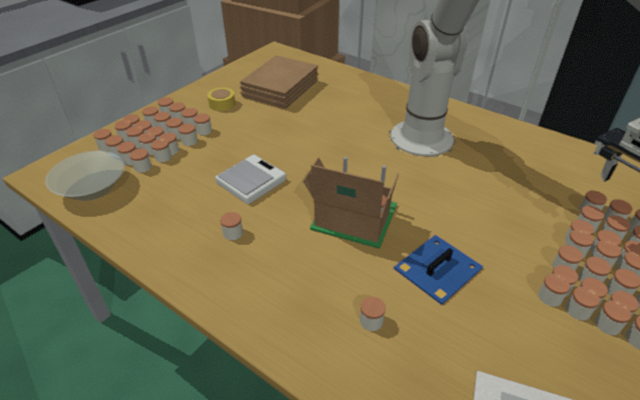

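View pics/top0.png

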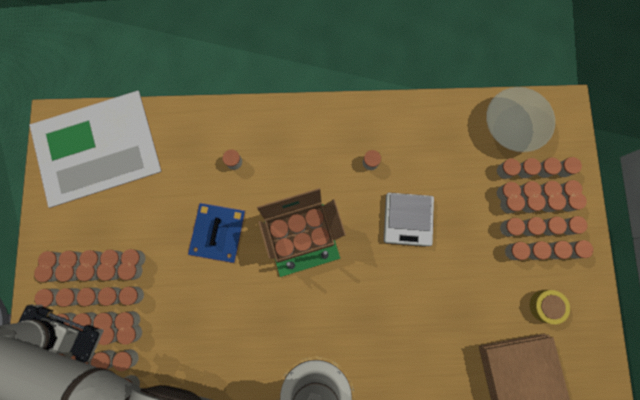

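The top view shows the carton at about (300,235) with its pins at (290,265) and (325,256). The plate is at (217,232) with its yellow marks on the far edge, the tins at (231,158) and (372,158), and the scale at (410,220). Next I'll measure poses.

```bash
python3 - <<'E'
from h import *
for n in('top','scene'):
    s=np.load(n+'0.npz');w=cloud(s);f=s['frame'];hsv=cv2.cvtColor(f,cv2.COLOR_RGB2HSV)
    z=w[...,2]
    reg=(np.abs(w[...,1])<450)&(w[...,0]>250)&(w[...,0]<800)
    blue=cv2.inRange(hsv,(100,120,40),(130,255,255))>0
    m=blue&reg&(z<20)
    p=w[m];r=cv2.minAreaRect(p[:,:2].astype(np.float32));print(n,'plate',r,np.median(p[:,2]),m.sum())
    yl=(cv2.inRange(hsv,(18,60,150),(35,255,255))>0)&reg&cv2.dilate(m.astype(np.uint8),np.ones((9,9))).astype(bool)
    k,l,st,c=cv2.connectedComponentsWithStats(yl.astype(np.uint8))
    for i in range(1,k):
        if 8<st[i,4]<200: print(' yellow',w[l==i].mean(0).round(1),st[i])
    hd=reg&(z>30)&(z<50)&(w[...,1]>120)&(np.max(f,2)<70)
    q=w[hd];print(' handle',len(q),q.mean(0) if len(q) else 0, cv2.minAreaRect(q[:,:2].astype(np.float32)) if len(q) else 0)
    g=(cv2.inRange(hsv,(50,100,30),(85,255,255))>0)&reg&(z<40)&(z>3);q=w[g]
    print(' green',cv2.minAreaRect(q[:,:2].astype(np.float32)),np.median(q[:,2]),len(q))
    cl=reg&(np.abs(w[...,1])<170)&(z>60)
    print(' zrange',np.nanpercentile(w[cl],[1,50,99],axis=0).round(0))
    # pin candidates
    ys,xs=np.where(cl); x0,x1,y0,y1=xs.min(),xs.max(),ys.min(),ys.max();print(x0,x1,y0,y1)
    cr=f[max(y0-25,0):y1+25,max(x0-25,0):x1+40,::-1];cv2.imwrite('pics/%s_crop.png'%n,cv2.resize(cr,None,fx=4,fy=4,interpolation=cv2.INTER_CUBIC)[:600,:800]);print('crop org',max(x0-25,0),max(y0-25,0))
    red=(cv2.inRange(hsv,(0,90,60),(14,255,255))>0)&reg&(z>45)&(z<65);k,l,st,c=cv2.connectedComponentsWithStats(red.astype(np.uint8))
    for i in range(1,k):
        if st[i,4]>60: print(' tin',w[l==i].mean(0).round(0))
E
```

```text
top plate ((505.993896484375, 303.8666687011719), (148.1925811767578, 164.96376037597656), 78.61078643798828) 9.613087227585517 2002
 yellow [597.5 282.3   1.9] [196 200  52  10 110]
 yellow [580.8 345.4  10.7] [201 207   6   6  26]
 yellow [559.  237.8  10.5] [235 213   5   5  23]
 handle 144 [506.42484971 294.81684864  41.9378567 ] ((500.84967041015625, 217.91244506835938), (192.812744140625, 84.32032012939453), 87.35311126708984)
 green ((412.6124572753906, 14.633285522460938), (55.783870697021484, 198.17063903808594), 16.484224319458008) 13.595759982186937 790
 zrange [[413. -88.  64.]
 [517.  34.  99.]
 [587. 139. 234.]]
257 345 188 266
crop org 232 163
 tin [739. 249.  58.]
 tin [ 724. -200.   58.]
scene plate ((505.9578857421875, 306.23260498046875), (150.15965270996094, 171.12379455566406), 78.87065887451172) 8.432560225527322 2598
 yellow [5.112e+02 2.147e+02 3.000e-01] [402 253   6   3  13]
 yellow [556.  238.4   8.1] [400 264  10   7  45]
 yellow [578.3 346.8   8.7] [435 290  11   8  55]
 handle 187 [509.6288537  307.22815178  40.39383699] ((505.6784973144531, 307.5323486328125), (14.593423843383789, 88.70182037353516), 78.1666488647461)
 green ((474.9029846191406, 33.50909423828125), (188.47679138183594, 198.58648681640625), 15.6943998336792) 11.76508866553037 494
 zrange [[397. -84.  62.]
 [556.  63. 147.]
 [589. 145. 232.]]
303 399 157 229
crop org 278 132
 tin [ 725. -196.   56.]
 tin [740. 253.  56.]
```

View pics/top_crop.png

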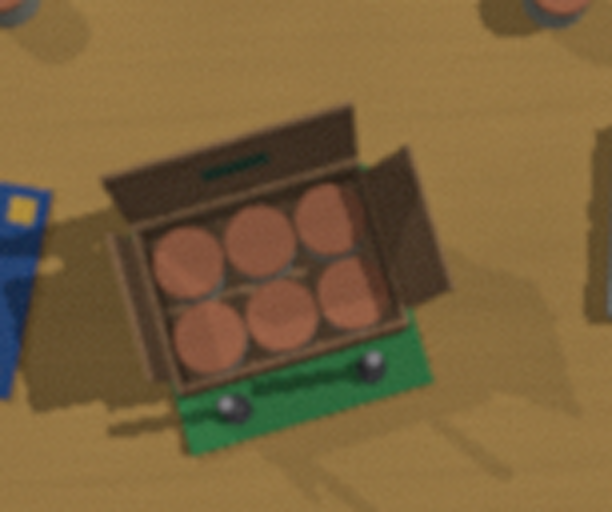

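View pics/scene_crop.png

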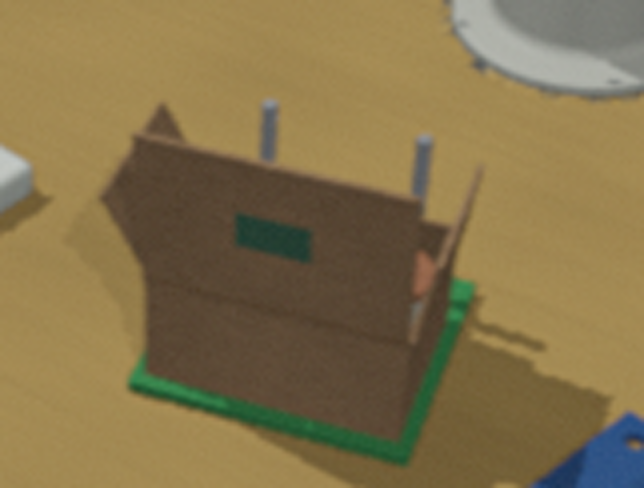

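```bash
cat >> h.py <<'E'
def proj(s,P):
    return cv2.projectPoints(np.array(P,float).reshape(-1,1,3),np.array(s['rvec'],float),np.array(s['tvec'],float),np.array([[s['fx'],0,s['cx']],[0,s['fy'],s['cy']],[0,0,1]]),None)[0][:,0]
def tri(s1,u1,s2,u2):
    P=[]
    for s in(s1,s2):
        K=np.array([[s['fx'],0,s['cx']],[0,s['fy'],s['cy']],[0,0,1]],float)
        P.append(K@np.c_[cv2.Rodrigues(np.array(s['rvec'],float))[0],np.array(s['tvec']).ravel()])
    X=cv2.triangulatePoints(P[0],P[1],np.array(u1,float).reshape(2,1),np.array(u2,float).reshape(2,1))[:,0]
    return X[:3]/X[3]
def ray(s,u,z):
    M=cv2.Rodrigues(np.array(s['rvec'],float))[0];t=np.array(s['tvec'],float).ravel()
    d=M.T@np.array([(u[0]-s['cx'])/s['fx'],(u[1]-s['cy'])/s['fy'],1]);o=-M.T@t
    return o+d*(z-o[2])/d[2]
YAW=np.radians(16.);ORG=np.array([491.7,38.2,0])
def C(p,yaw=None,org=None):  # carton->world
    yaw=YAW if yaw is None else yaw;org=ORG if org is None else org
    return R.from_euler('z',yaw).apply(p)+org
def toC(w): return (np.asarray(w)-ORG)@R.from_euler('z',YAW).as_matrix()
E
python3 - <<'E'
from h import *
S={n:dict(np.load(n+'0.npz')) for n in('top','scene')}
st=state();print(R.from_quat(st['tcp_rot']).as_matrix().round(3))
print('L',tri(S['top'],(290,263.5),S['scene'],(384,167.3)),ray(S['top'],(290,263.5),148),ray(S['scene'],(384,167.3),148))
print('R',tri(S['top'],(325.2,253.5),S['scene'],(345.5,158.3)),ray(S['top'],(325.2,253.5),148),ray(S['scene'],(345.5,158.3),148))
for n in S:
    w=cloud(S[n]);c=toC(w);z=c[...,2]
    m=(z>110)&(np.abs(c[...,1])<200)&(np.abs(c[...,0])<140)
    for nm,mm in(('lid',m&(c[...,0]>40)&(np.abs(c[...,1])<60)),('fl',m&(c[...,1]>75)&(np.abs(c[...,0])<45)),('fr',m&(c[...,1]<-75)&(np.abs(c[...,0])<45)),('pin',m&(c[...,0]<-70)&(np.abs(c[...,1])<75))):
        q=c[mm]
        if len(q)<5: print(n,nm,len(q));continue
        print(n,nm,len(q),q.min(0).round(0),q.max(0).round(0))
        ax=0 if nm=='lid' else 1
        if nm!='pin':
            k=np.polyfit(q[:,2],q[:,ax],1);print('   slope d/dz',k.round(2),'at z=97:',np.polyval(k,97).round(1))
E
```

```text
[[-0.001  0.369  0.93 ]
 [-0.002  0.929 -0.369]
 [-1.    -0.002 -0.   ]]
L [393.59644812  64.42013441 144.4065553 ] [395.46159529  60.15245513 148.        ] [396.03671257  69.73180137 148.        ]
R [420.64172483 -39.53899382 144.68747004] [421.06070888 -40.51980528 148.        ] [424.00774279 -36.24200923 148.        ]
top lid 578 [ 64. -60. 110.] [ 83.  60. 238.]
   slope d/dz [ 0.11 53.22] at z=97: 64.2
top fl 167 [-44.  87. 110.] [ 44.  99. 169.]
   slope d/dz [ 0.16 69.7 ] at z=97: 85.2
top fr 342 [ -45. -129.  110.] [ 45. -98. 160.]
   slope d/dz [ -0.58 -35.51] at z=97: -92.1
top pin 33 [-91. -63. 113.] [-80.  56. 153.]
scene lid 1656 [ 62. -60. 110.] [ 83.  60. 234.]
   slope d/dz [ 0.11 55.27] at z=97: 65.6
scene fl 69 [-44.  96. 110.] [ 45. 103. 166.]
   slope d/dz [8.000e-02 8.776e+01] at z=97: 95.5
scene fr 124 [ -44. -127.  116.] [  45. -103.  156.]
   slope d/dz [ -0.55 -36.81] at z=97: -90.6
scene pin 111 [-91. -60. 110.] [-78.  62. 151.]
```

Request:
step_arm(rows="-1 0 0 0 -0.94 0 0;-1 0 0 0 -0.94 0 0;-1 0 0 0 -0.94 0 0;-1 0 0 0 -0.94 0 0;-1 0 0 0 -0.94 0 0;-1 0 -1 0.25 0 0 0;-1 0 -1 0.25 0 0 0;-1 0 -1 0.25 0 0 0;-1 0 -1 0.25 0 0 0;-1 0 -1 0.25 0 0 0;-1 0 -1 0.25 0 0 0;-1 0 -1 0.25 0 0 0")

```text
clock: 1.3
tool_pos: [330.2, 446.7, 291.8]
tcp_rot: [-0.098, 0.7, 0.098, 0.7]
wrist_force: [-0.1, -0.9, -0.3]
finger_gap: 2.1
```

Request:
step_arm(rows="-1 0 -1 0.25 0 0 0;-1 0 -1 0.25 0 0 0;-1 0 -1 0.25 0 0 0;-1 0 -1 0.25 0 0 0;-1 0 -1 0.1 0 0 0;-1 0 -1 0 0 0 0;-1 0.5 -1 0 0 0 0;-1 1 -1 0 0 0 0;-1 1 -1 0 0 0 0;-1 1 -0.7 0 0 0 0;-1 0 0 0 0 0 0;-1 0 0 0 0 0 0")

```text
clock: 2.5
tool_pos: [422.7, 222.7, 204.7]
tcp_rot: [-0.098, 0.701, 0.098, 0.7]
wrist_force: [-0.3, 0.8, 0.3]
finger_gap: 0.2
```

```bash
cat >> h.py <<'E'
def rep():
    st=state();m=R.from_quat(st['tcp_rot']).as_matrix()
    print('t',round(st['clock'],2),'tcpC',toC(st['tool_pos']).round(1),'tcpW',st['tool_pos'].round(1),'yaw',np.degrees(np.arctan2(-m[0,1],m[1,1])).round(2),'tilt',m[:2,0].round(3),'F',st['wrist_force'].round(1),'gap',round(st['finger_gap'],1))
E
python3 -c "
from h import *
rep()"
```

```text
t 2.5 tcpC [-15.5 196.3 204.7] tcpW [422.7 222.7 204.7] yaw 15.93 tilt [-0.001  0.   ] F [-0.3  0.8  0.3] gap 0.2
```

Request:
step_arm(rows="-1 -0.08 -1 0 0 0 0;-1 -0.08 -1 0 0 0 0;-1 -0.08 -1 0 0 0 0;-1 0 -0.16 0 0 0 0;-1 0 -0.58 0 0 0 0;-1 0.16 -0.55 0 0 0 0;-1 0.32 -0.48 0 0 0 0;-1 0.44 -0.36 0 0 0 0;-1 0.44 -0.2 0 0 0 0;-1 0.38 -0.08 0 0 0 0;-1 0 0 0 0 0 0;-1 0 0 0 0 0 0")

```text
clock: 3.7
tool_pos: [459.1, 92.7, 166.3]
tcp_rot: [-0.098, 0.701, 0.099, 0.699]
wrist_force: [-0.3, 0.2, -0.7]
finger_gap: 0.4
```

```bash
cat >> h.py <<'E'
def flaps():
    for n in('scene','top'):
        c=toC(cloud(viewer.snapshot(n)))
        for nm,sg in(('fl',1),('fr',-1)):
            q=c[(np.abs(c[...,0])<45)&(sg*c[...,1]>28)&(sg*c[...,1]<84)&(c[...,2]<125)&(c[...,2]>82)]
            if len(q)<20: print(n,nm,len(q));continue
            r=90-sg*q[:,1]
            k=np.polyfit(r,q[:,2],1)
            for i in range(4):
                e=q[:,2]-np.polyval(k,r);g=np.abs(e)<max(3,1.5*np.std(e));k=np.polyfit(r[g],q[g,2],1)
            print(n,nm,g.sum(),len(q),'ang',k[0].round(3),'z@hinge',k[1].round(1),'med edge z',np.median(q[r>50,2]).round(1) if (r>50).any() else None)
        q=c[(np.abs(c[...,1])<70)&(c[...,0]<85)&(c[...,0]>-70)&(c[...,2]>103.5)&(c[...,2]<240)]
        lid=q[np.abs(c[(np.abs(c[...,1])<70)&(c[...,0]<85)&(c[...,0]>-70)&(c[...,2]>103.5)&(c[...,2]<240)][:,1])<70]
        th=np.arctan2(lid[:,2]-102,65-lid[:,0]);print(n,'lid med',np.median(th).round(3),len(lid))
E
python3 -c "
from h import *
rep();flaps()"
```

```text
t 3.7 tcpC [-16.3  61.4 166.3] tcpW [459.1  92.7 166.3] yaw 15.99 tilt [-0.003  0.   ] F [-0.3  0.2 -0.7] gap 0.4
scene fl 43 51 ang -0.252 z@hinge 103.0 med edge z None
scene fr 0
scene lid med 1.681 2826
top fl 0
top fr 20 20 ang 0.019 z@hinge 82.1 med edge z None
top lid med 1.634 919
```

Request:
step_arm(rows="-1 -1 0 0 0 0 0;-1 -1 0 0 0 0 0;-1 -1 0 0 0 0 0;-1 0 -1 0 0 0 0;-1 0 -1 0 0 0 0;-1 0 -1 0 0 0 0;-1 0 -1 0 0 0 0;-1 0 -1 0 0 0 0;-1 0 -1 0 0 0 0;-1 0 -1 0 0 0 0;-1 0 -1 0 0 0 0;-1 0 -1 0 0 0 0")

```text
clock: 5.0
tool_pos: [522.3, -124.4, 242.5]
tcp_rot: [-0.098, 0.7, 0.098, 0.7]
wrist_force: [1.1, 0.1, 0.3]
finger_gap: 0.5
```

Request:
step_arm(rows="-1 0 -0.7 0 0 0 0;-1 0 0 0 0 0 0")

```text
clock: 5.2
tool_pos: [527.1, -143.4, 242.3]
tcp_rot: [-0.097, 0.7, 0.097, 0.701]
wrist_force: [0.1, 0.7, -0.5]
finger_gap: -0.0
```

```bash
python3 -c "
from h import *
rep();flaps();snap('scene','s1.png')"
```

```text
t 5.2 tcpC [ -16.  -184.3  242.3] tcpW [ 527.1 -143.4  242.3] yaw 15.75 tilt [ 0.    -0.001] F [ 0.1  0.7 -0.5] gap -0.0
scene fl 54 60 ang -0.023 z@hinge 100.6 med edge z None
scene fr 0
scene lid med 1.692 2017
top fl 495 562 ang -0.088 z@hinge 103.0 med edge z 97.9
top fr 26 26 ang 0.008 z@hinge 82.8 med edge z 83.3
top lid med 1.677 752
```

```bash
python3 -c "
from h import *
for n in('top','scene'):
  s=viewer.snapshot(n);c=toC(cloud(s))
  for y in range(20,96,6):
    q=c[(np.abs(c[...,0]+5)<35)&(abs(c[...,1]-y)<3)&(c[...,2]>60)&(c[...,2]<125)][:,2]
    print(n,y,len(q),np.percentile(q,[10,50,90]).round(1) if len(q) else '')
"
```

```text
top 20 34 [77.1 80.7 98.1]
top 26 48 [ 93.7  98.  100.5]
top 32 45 [ 94.7  98.  100.2]
top 38 47 [ 94.7  98.4 101.8]
top 44 47 [ 95.5  98.8 102.1]
top 50 50 [ 95.2  99.5 102.1]
top 56 46 [ 97.6 100.7 102.4]
top 62 47 [ 96.7  99.9 102.8]
top 68 46 [ 97.6 100.1 104.5]
top 74 47 [ 99.7 101.4 105.1]
top 80 49 [ 99.4 103.  105.3]
top 86 22 [ 99.1 102.6 105. ]
top 92 0 
scene 20 0 
scene 26 0 
scene 32 0 
scene 38 0 
scene 44 0 
scene 50 0 
scene 56 0 
scene 62 0 
scene 68 1 [101.3 101.3 101.3]
scene 74 17 [ 98.4  99.2 101.6]
scene 80 26 [ 99.1 100.7 102.8]
scene 86 40 [ 99.4 101.  102.6]
scene 92 62 [ 64.7  84.8 101.2]
```

View pics/s1.png

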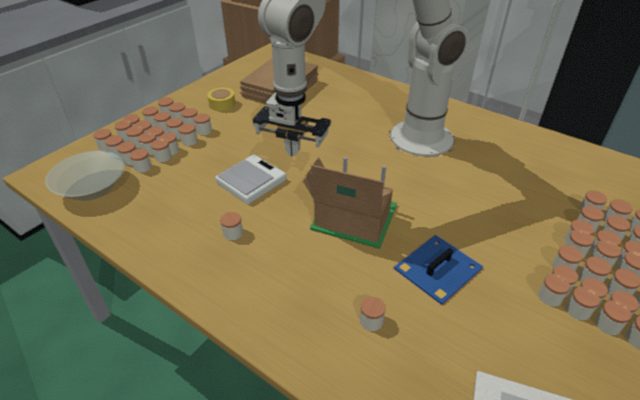

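The left flap is folded and the lid still stands at about (345,190), with the tool beside the right flap at (292,130). The left flap sits slightly low at about -0.08, so I'll stop the right one higher and approach it more gently.

Request:
step_arm(rows="-1 0.8 0 0 0 0 0;-1 0.78 0 0 0 0 0;-1 0 0.96 0 0 0 0;-1 0 0.96 0 0 0 0;-1 -0.3 0.67 0 0 0 0;-1 -0.04 0.58 0 0 0 0;-1 0.14 0.56 0 0 0 0;-1 0.3 0.5 0 0 0 0;-1 0.43 0.38 0 0 0 0;-1 0.22 0.1 0 0 0 0;-1 0.21 0.1 0 0 0 0;-1 0.14 0.05 0 0 0 0")

```text
clock: 6.65
tool_pos: [493.1, -23.9, 174.3]
tcp_rot: [-0.098, 0.701, 0.098, 0.7]
wrist_force: [-0.2, 0.3, 2.8]
finger_gap: 0.3
```

Request:
step_arm(rows="-1 0.1 0.04 0 0 0 0;-1 0.08 0.01 0 0 0 0;-1 0.04 0 0 0 0 0;-1 0 0 0 0 0 0")

```text
clock: 7.05
tool_pos: [493.0, -23.2, 169.5]
tcp_rot: [-0.098, 0.7, 0.098, 0.7]
wrist_force: [-0.0, 0.1, -0.3]
finger_gap: 0.5
```

```bash
python3 -c "
from h import *
rep()"
```

```text
t 7.05 tcpC [-15.7 -59.4 169.5] tcpW [493.  -23.2 169.5] yaw 15.94 tilt [-0. -0.] F [-0.   0.1 -0.3] gap 0.5
```

Request:
step_arm(rows="-1 -1 0 0 0 0 0;-1 -1 0 0 0 0 0;-1 -1 0.4 0 0 0 0;-1 -1 0.5 0 0 0 0;-1 -1 0.5 0 0 0 0;-1 -1 0.5 0 0 0 0;-1 0 0.5 1 0 0 0;-1 0 0 1 0 0 0;-1 0 0 1 0 0 0;-1 0 0 1 0 0 0;-1 0 0 1 0 0 0;-1 0 0 1 0 0 0")

```text
clock: 8.25
tool_pos: [621.8, 75.6, 319.5]
tcp_rot: [-0.098, 0.7, 0.098, 0.7]
wrist_force: [-0.0, 0.7, 0.2]
finger_gap: 0.8
```

Request:
step_arm(rows="-1 0 0 0.6 0 0 0;-1 0 0 0 0 0 0")

```text
clock: 8.45
tool_pos: [636.6, 80.4, 319.0]
tcp_rot: [-0.098, 0.7, 0.098, 0.7]
wrist_force: [-0.7, -0.0, -0.6]
finger_gap: 0.3
```

```bash
python3 -c "
from h import *
rep()
C_=[toC(cloud(snap('top','t1.png' if i==0 else None))) for i in range(4)]
for sg in(1,-1):
  X=[]
  for y in range(29,88,6):
    q=np.concatenate([c[(np.abs(c[...,0]+12)<32)&(abs(sg*c[...,1]-y)<3)&(c[...,2]>60)&(c[...,2]<135)][:,2] for c in C_])
    X.append((90-y,np.median(q) if len(q) else np.nan))
  X=np.array(X);print(sg,X.T.round(1),np.polyfit(X[1:,0],X[1:,1],1))
c=C_[0]
# slope check on table
for y0,y1 in((-190,-130),(120,180)):
  m=(abs(c[...,0]+12)<60)&(c[...,1]>y0)&(c[...,1]<y1)&(c[...,2]<8)
  print(m.sum(),np.polyfit(c[m][:,1],c[m][:,2],1))
"
```

```text
t 8.45 tcpC [150.9   0.6 319. ] tcpW [636.6  80.4 319. ] yaw 15.95 tilt [0. 0.] F [-0.7 -0.  -0.6] gap 0.3
1 [[61. 55. 49. 43. 37. 31. 25. 19. 13.  7.]
 [nan nan nan nan nan nan nan nan nan nan]] [nan nan]
-1 [[ 61.   55.   49.   43.   37.   31.   25.   19.   13.    7. ]
 [  nan   nan   nan   nan   nan   nan   nan   nan 104.8 103.7]] [nan nan]
675 [-0.00445586  1.09603056]
700 [0.00487949 0.82942987]
```

Request:
step_arm(rows="-1 0 -1 0 0 0 0;-1 0 -1 0 0 0 0;-1 0 -1 0 0 0 0;-1 0 -1 0 0 0 0;-1 0 -1 0 0 0 0;-1 0 -1 0 0 0 0;-1 0 -1 0 0 0 0;-1 0 -1 0 0 0 0;-1 0 -1 0 0 0 0;-1 0 -1 0 0 0 0")

```text
clock: 9.65
tool_pos: [703.3, -161.5, 320.2]
tcp_rot: [-0.098, 0.7, 0.098, 0.7]
wrist_force: [-0.5, 0.0, 0.2]
finger_gap: 0.3
```

```bash
cat > fl.py <<'E'
from h import *
rep()
C_=[toC(cloud(snap('top','t2.png' if i==0 else None))) for i in range(4)]
for sg in(1,-1):
  X=[]
  for y in range(29,88,6):
    q=np.concatenate([c[(np.abs(c[...,0]+12)<32)&(abs(sg*c[...,1]-y)<3)&(c[...,2]>60)&(c[...,2]<135)][:,2] for c in C_])
    X.append((90-y,np.median(q) if len(q)>40 else np.nan))
  X=np.array(X);print(sg,X.T.round(1));X=X[~np.isnan(X[:,1])]
  if len(X)>3: print(np.polyfit(X[:-1,0],X[:-1,1],1))
E
python3 fl.py
```

```text
t 9.65 tcpC [ 148.4 -250.3  320.2] tcpW [ 703.3 -161.5  320.2] yaw 15.93 tilt [-0. -0.] F [-0.5  0.   0.2] gap 0.3
1 [[ 61.   55.   49.   43.   37.   31.   25.   19.   13.    7. ]
 [ 97.8  98.   98.8  99.2  99.6 100.  100.6 101.5 102.  102.5]]
[-8.78478372e-02  1.02981396e+02]
-1 [[ 61.   55.   49.   43.   37.   31.   25.   19.   13.    7. ]
 [105.9 107.3 106.3 106.3 105.7 105.4 104.8 104.8 103.8 103.6]]
[5.45552453e-02 1.03570827e+02]
```

Both flaps measure within tolerance: left about -0.08, right about +0.055, which the lid will press down. Next is the lid, pushed from behind.

Request:
step_arm(rows="-1 0.21 1 0 0 0 0;-1 0.21 1 0 0 0 0;-1 0.21 1 0 0 0 0;-1 0.21 1 0 0 0 0;-1 0.21 1 0 0 0 0;-1 0.21 1 0 0 0 0;-1 0.21 1 0 0 0 0;-1 0.21 1 0 0 0 0;-1 0.21 1 0 0 0 0;-1 0.24 1 0 0 0 0;-1 0 0 -1 0 0 0;-1 0 0 -1 0 0 0")

```text
clock: 11.05
tool_pos: [585.3, 69.8, 266.4]
tcp_rot: [-0.1, 0.7, 0.1, 0.7]
wrist_force: [0.1, -0.4, -0.1]
finger_gap: 0.6
```

Request:
step_arm(rows="-1 0 0 -0.34 0 0 0;-1 0 0 -0.56 0 0 0;-1 0 0 -0.56 0 0 0;-1 0.16 0 -0.57 0 0 0;-1 0.16 0 -0.57 0 0 0;-1 0.33 0 -0.5 0 0 0;-1 0.33 0 -0.5 0 0 0;-1 0.46 0 -0.38 0 0 0;-1 0.46 0 -0.38 0 0 0;-1 0.36 0 -0.17 0 0 0;-1 0.36 0 -0.17 0 0 0;-1 0.39 0 -0.1 0 0 0")

```text
clock: 12.25
tool_pos: [472.1, 34.9, 192.5]
tcp_rot: [-0.099, 0.699, 0.099, 0.701]
wrist_force: [-3.1, 0.5, 7.6]
finger_gap: 0.1
```

Request:
step_arm(rows="-1 0.3 0 -0.05 0 0 0;-1 0.15 0 -0.05 0 0 0;-1 0.1 0 0 0 0 0;-1 0 0 0 0 0 0;-1 0 0 0 0 0 0")

```text
clock: 12.75
tool_pos: [469.5, 34.1, 178.2]
tcp_rot: [-0.098, 0.7, 0.099, 0.701]
wrist_force: [-1.9, 1.8, 4.6]
finger_gap: -0.0
```

```bash
python3 -c "
from h import *
rep();snap('scene','s2.png')"
```

```text
t 12.75 tcpC [-22.5   2.1 178.2] tcpW [469.5  34.1 178.2] yaw 16.04 tilt [0.001 0.001] F [-1.9  1.8  4.6] gap -0.0
```

View pics/s2.png

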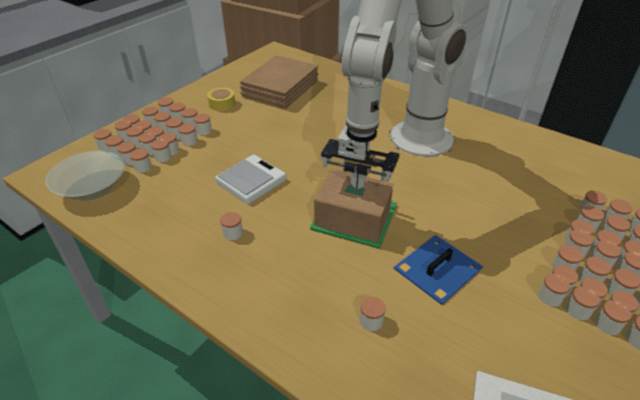

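The lid is down at (353,190). I'll press a touch more, lift, and go to the plate.

Request:
step_arm(rows="-1 0.1 0 0 0 0 0;-1 0.1 0 0 0 0 0;-1 0 0 0 0 0 0;-1 -1 0 0 0 0 0;-1 -1 0 0 0 0 0;-1 -1 0 0 0 0 0;-1 0 1 0.44 0 0 0;-1 0 1 0.44 0 0 0;-1 0 1 0.44 0 0 0;-1 0 1 0.44 0 0 0;-1 0 1 0.44 0 0 0;-1 0 1 0.44 0 0 0")

```text
clock: 14.0
tool_pos: [491.7, 196.3, 247.5]
tcp_rot: [-0.098, 0.7, 0.098, 0.7]
wrist_force: [0.2, -0.2, -0.1]
finger_gap: 0.6
```

Request:
step_arm(rows="0.2 0 1 0.44 0 0 0;0.2 0 1 0.44 0 0 0;0.2 0 1 0.44 0 0 0;0.2 0 1 0.44 0 0 0;0.2 0 0 0 0.86 0 0;0.2 0 0 0 0.86 0 0;0.2 0 0 0 0.86 0 0;0.2 0 0 0 0.86 0 0;0.2 0 0 0 0 0 0")

```text
clock: 14.9
tool_pos: [506.3, 303.6, 247.4]
tcp_rot: [0.071, 0.703, -0.072, 0.704]
wrist_force: [0.5, -0.5, -0.3]
finger_gap: 54.9
```

```bash
python3 - <<'E'
from h import *
rep()
F={}
for n in('top','scene'):
    fr=[];zs=[]
    for i in range(3):
        s=snap(n);fr.append(s['frame'].astype(float));zs.append(cloud(s))
    s['frame']=np.mean(fr,0).astype(np.uint8);np.savez(n+'3.npz',**s)
    c=toC(np.nanmean(zs,0))
    q=c[(np.abs(c[...,1])<80)&(c[...,0]<60)&(c[...,0]>-60)&(c[...,2]>100)&(c[...,2]<160)]
    if len(q)>20: k=np.polyfit(65-q[:,0],q[:,2],1);print(n,'lid slope',k,len(q))
t=np.load('top3.npz');s=np.load('scene3.npz')
a=cv2.resize(t['frame'][235:285,260:350],None,fx=8,fy=8,interpolation=cv2.INTER_CUBIC)[:,:720]
b=cv2.resize(s['frame'][145:180,320:410],None,fx=8,fy=8,interpolation=cv2.INTER_CUBIC)[:,:720]
im=np.vstack([a,b])[:, :, ::-1];print(im.shape);cv2.imwrite('pics/pins.png',im[:600] if len(im)<=600 else cv2.resize(im,None,fx=.85,fy=.85))
E
```

```text
t 14.9 tcpC [ 87.2 251.1 247.4] tcpW [506.3 303.6 247.4] yaw -11.6 tilt [ 0. -0.] F [ 0.5 -0.5 -0.3] gap 54.9
top lid slope [  0.14943798 108.09997892] 2160
scene lid slope [  0.15293148 106.04962574] 2083
(680, 720, 3)
```

View pics/pins.png

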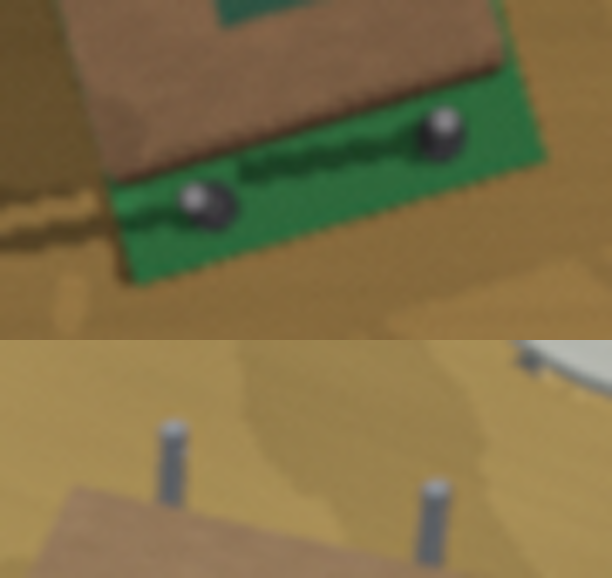

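```bash
python3 - <<'E'
from h import *
t=dict(np.load('top3.npz'));s=dict(np.load('scene3.npz'))
def blob(im,u,r=3,thr=60):
    g=cv2.cvtColor(im,cv2.COLOR_RGB2GRAY).astype(float);sat=cv2.cvtColor(im,cv2.COLOR_RGB2HSV)[...,1].astype(float)
    v,x=np.mgrid[:g.shape[0],:g.shape[1]];m=((x-u[0])**2+(v-u[1])**2<=r*r)
    w=np.where(m,np.clip(g-sat*0.5-20,0,None)**1.5,0);return np.array([(w*x).sum()/w.sum(),(w*v).sum()/w.sum()])
P={}
for n,ut,us in(('L',(288.4,263.5),(383.8,166.3)),('R',(325.2,252.4),(345.2,157.5))):
    bt=blob(t['frame'],ut);bs=blob(s['frame'],us,2)
    print(n,bt.round(2),bs.round(2),'tri',tri(t,ut,s,us).round(1),'tri blob',tri(t,bt,s,bs).round(1),'rays',ray(t,ut,148)[:2].round(1),ray(s,us,148)[:2].round(1))
# plate
for n,im in(('t',t),('s',s)):
    f=im['frame'];hsv=cv2.cvtColor(f,cv2.COLOR_RGB2HSV);w=cloud(im)
    g=(cv2.inRange(hsv,(50,100,30),(85,255,255))>0)&(w[...,2]<30)&(abs(w[...,1]-20)<160)&(abs(w[...,0]-480)<150)
    q=np.argwhere(g);wp=np.array([ray(im,(b,a),12)[:2] for a,b in q]);print('green',cv2.minAreaRect(wp.astype(np.float32)))
    e=(abs(w[...,0]-500)<110)&(abs(w[...,1]-40)<120)&(w[...,2]>100)&(w[...,2]<140)
    print('lid rect',cv2.minAreaRect(w[e][:,:2].astype(np.float32)))
E
```

```text
L [288.34 263.64] [383.64 166.35] tri [394.7  66.3 149.1] tri blob [394.5  66.2 148.7] rays [395.6  64.7] [392.5  67. ]
R [324.98 252.47] [345.23 157.53] tri [423.3 -39.3 149.2] tri blob [423.3 -38.9 149.2] rays [424.2 -40.6] [421.4 -39. ]
green ((409.6221618652344, 13.392059326171875), (46.91836166381836, 197.3351593017578), 15.67764663696289)
lid rect ((481.0493469238281, 31.48310089111328), (156.5155487060547, 180.24362182617188), 15.183939933776855)
green ((476.08966064453125, 34.39573669433594), (189.5356903076172, 197.41184997558594), 15.424946784973145)
lid rect ((480.5664978027344, 35.05181884765625), (156.10618591308594, 181.4403839111328), 15.487709999084473)
```

Request:
step_arm(rows="0.2 1 0.08 0 -0.04 0 0;0.2 1 0 0 0 0 0;0.2 1 0 0 0 0 0;0.2 1 0 0 0 0 0;0.2 1 0 0 0 0 0;0.2 1 0 0 0 0 0;0.2 0.6 0 0 0 0 0;0.2 0.06 0 0 0 0 0;0.2 0 0 0 0 0 0")

```text
clock: 16.1
tool_pos: [507.0, 305.5, 81.1]
tcp_rot: [0.069, 0.704, -0.069, 0.704]
wrist_force: [0.2, 0.3, 0.8]
finger_gap: 55.2
```

Request:
step_arm(rows="-1 0 0 0 0 0 0;-1 0 0 0 0 0 0;-1 0 0 0 0 0 0;-1 0 0 0 0 0 0;-1 0 0 0 0 0 0;-1 0 0 0 0 0 0;-1 0 0 0 0 0 0", newtons=40)

```text
clock: 16.8
tool_pos: [506.9, 305.5, 81.1]
tcp_rot: [0.069, 0.704, -0.069, 0.704]
wrist_force: [0.0, -0.8, 1.3]
finger_gap: 13.7
```

```bash
python3 -c "
from h import *
rep();s=snap('scene','s4.png')"
```

```text
t 16.8 tcpC [ 88.3 252.7  81.1] tcpW [506.9 305.5  81.1] yaw -11.25 tilt [0. 0.] F [ 0.  -0.8  1.3] gap 13.7
```

Request:
step_arm(rows="-1 -0.5 0 0 0 0 0;-1 -1 0 0 0 0 0;-1 -1 0 0 0 0 0;-1 -1 0 0 0 0 0;-1 -1 0 0 0 0 0;-1 -1 0 0 0 0 0;-1 -1 0 0 0 0 0;-1 -0.5 0 0 0 0 0;-1 0 0 0 -0.83 0 0;-1 0 0 0 -0.83 0 0;-1 0 0 0 -0.83 0 0;-1 0 0 0 -0.84 0 0")

```text
clock: 18.05
tool_pos: [506.0, 304.7, 255.0]
tcp_rot: [-0.097, 0.701, 0.096, 0.7]
wrist_force: [-1.0, 0.1, -5.5]
finger_gap: 13.8
```

Request:
step_arm(rows="-1 0 -0.5 -0.2 0 0 0;-1 0 -0.97 -0.4 0 0 0;-1 0 -0.97 -0.4 0 0 0;-1 0 -0.97 -0.4 0 0 0;-1 0 -0.97 -0.4 0 0 0;-1 0 -0.97 -0.4 0 0 0;-1 0 -0.97 -0.4 0 0 0;-1 0 -0.97 -0.4 0 0 0;-1 0 -0.97 -0.4 0 0 0;-1 0 -0.97 -0.4 0 0 0;-1 0 -0.97 -0.4 0 0 0;-1 0 0 0 0 0 0")

```text
clock: 19.25
tool_pos: [471.6, 26.0, 255.3]
tcp_rot: [-0.092, 0.702, 0.09, 0.7]
wrist_force: [-0.2, -0.3, -5.8]
finger_gap: 13.6
```

Request:
step_arm(rows="-1 0 0 0 0 0 0;-1 0 0 0 0 0 0")

```text
clock: 19.45
tool_pos: [472.9, 32.0, 255.9]
tcp_rot: [-0.094, 0.701, 0.094, 0.701]
wrist_force: [-0.4, 0.7, -5.5]
finger_gap: 13.4
```

```bash
sed -i 's/^YAW=.*/YAW=np.radians(15.4);ORG=np.array([491.,36.1,0])/' h.py; python3 - <<'E'
from h import *
rep()
o=[]
for n in('top','scene'):
    fr=[]
    for i in range(3): s=snap(n);fr.append(s['frame'].astype(float))
    s['frame']=np.mean(fr,0).astype(np.uint8);np.savez(n+'5.npz',**s)
    p=proj(s,[[471.7,30.8,180]])[0];u,v=p.astype(int);u-=45;v-=38 if n=='top' else 40
    print(n,u,v);o.append(cv2.resize(s['frame'][v:v+75,u:u+95],None,fx=4,fy=4,interpolation=cv2.INTER_CUBIC))
cv2.imwrite('pics/holes.png',np.hstack(o)[:,:,::-1])
E
```

```text
t 19.45 tcpC [-18.5   0.8 255.9] tcpW [472.9  32.  255.9] yaw 15.33 tilt [-0.  0.] F [-0.4  0.7 -5.5] gap 13.4
top 254 197
scene 312 126
```

View pics/holes.png

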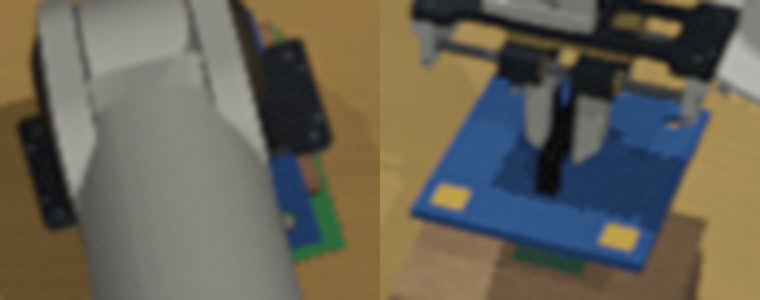

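```bash
python3 - <<'E'
from h import *
s=dict(np.load('scene5.npz'));t=dict(np.load('top5.npz'))
f=s['frame'];hsv=cv2.cvtColor(f,cv2.COLOR_RGB2HSV)
y=cv2.inRange(hsv,(18,120,150),(32,255,255));blue=cv2.inRange(hsv,(100,100,30),(130,255,255))
k,l,st,c=cv2.connectedComponentsWithStats(y[160:200,320:385])
Y=[]
for i in range(1,k):
    if 15<st[i,4]<120:
        p=c[i]+[320,160];Y.append(ray(s,p,182.8)[:2]);print('mark',p.round(1),st[i,4],Y[-1].round(1))
h=255-blue[151:161,378:394]
k,l,st,c=cv2.connectedComponentsWithStats(h)
for i in range(1,k): print('hole?',c[i]+[378,151],st[i],ray(s,c[i]+[378,151],182.8)[:2].round(1))
a=cv2.resize(f[140:172,368:400],None,fx=12,fy=12,interpolation=cv2.INTER_CUBIC)
b=cv2.resize(t['frame'][236:268,310:342],None,fx=12,fy=12,interpolation=cv2.INTER_CUBIC)
cv2.imwrite('pics/hz.png',np.hstack([a,b])[:,:,::-1])
# same on table
s0=dict(np.load('scene0.npz'));f=s0['frame'];hsv=cv2.cvtColor(f,cv2.COLOR_RGB2HSV)
y=cv2.inRange(hsv,(18,120,150),(32,255,255))
for u0,v0 in((398,260),(432,287)):
    m=cv2.moments(y[v0:v0+14,u0:u0+16],True);p=np.array([m['m10']/m['m00']+u0,m['m01']/m['m00']+v0]);print('table mark',p,m['m00'],ray(s0,p,8)[:2])
E
```

```text
mark [322.6 164.5] 69 [521.8 -43.4]
mark [329.2 174.8] 29 [546.2  -4.7]
mark [371.3 184.9] 31 [517.3 101.6]
hole? [388.63636364 153.75      ] [ 5  0 11  7 44] [378.6  70. ]
hole? [392.625 158.375] [14  5  2  5  8] [390.4  88.9]
table mark [404.36111111 266.86111111] 36.0 [556.00845228 238.15439424]
table mark [439.65217391 293.56521739] 46.0 [579.25463454 345.98934056]
```

View pics/hz.png

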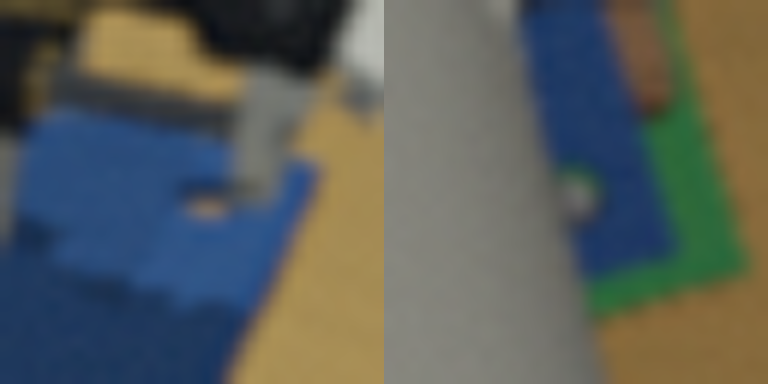

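```bash
python3 - <<'E'
from h import *
s=dict(np.load('scene5.npz'));t=dict(np.load('top5.npz'))
Rz=R.from_euler('z',15.4,degrees=True).as_matrix()[:2,:2]
hR=ray(t,(325.3,251.7),182.8)[:2];pR=[ray(t,u,148)[:2] for u in((325.2,252.4),(324.98,252.47))]
hL=ray(s,(385.5,156.0),182.8)[:2];pL=[ray(s,u,148)[:2] for u in((383.8,166.3),(383.64,166.35))]
print('top R hole',hR,'pin',pR,'pin-hole in carton axes',[(p-hR)@Rz for p in pR])
print('scene L hole',hL,'pin',pL,[(p-hL)@Rz for p in pL])
# plate position on the table via top/scene: mark x offset using full blue outline
for n in('scene','top'):
    z=dict(np.load(n+'0.npz'));f=z['frame'];hsv=cv2.cvtColor(f,cv2.COLOR_RGB2HSV);w=cloud(z)
    g=(cv2.inRange(hsv,(100,100,30),(130,255,255))>0)&(abs(w[...,1]-305)<130)&(abs(w[...,0]-506)<130)&(w[...,2]<25)
    q=np.array([ray(z,(b,a),8)[:2] for a,b in np.argwhere(g)]);print(n,cv2.minAreaRect(q.astype(np.float32)))
E
```

```text
top R hole [424.05932084 -40.29432671] pin [array([424.17462524, -40.61359619]), array([423.99270653, -39.9813257 ])] pin-hole in carton axes [array([ 0.02638047, -0.33842603]), array([0.01889678, 0.31945267])]
scene L hole [392.38477294  68.46611124] pin [array([392.52475781,  67.03810217]), array([392.97401792,  66.80488434])] [array([-0.24425777, -1.41391082]), array([ 0.12693941, -1.75805883])]
scene ((505.5666809082031, 305.98297119140625), (149.82669067382812, 169.84597778320312), 78.61334991455078)
top ((505.9399108886719, 304.2623291015625), (148.2125244140625, 166.15609741210938), 78.68162536621094)
```

Request:
step_arm(rows="-1 0.5 -0.02 0 0 0 0;-1 0.5 0 0 0 0 0;-1 0.12 0 0 0 0 0;-1 0.12 0 0 0 0 0;-1 0.12 0 0 0 0 0;-1 0 0 0 0 0 0")

```text
clock: 20.35
tool_pos: [473.2, 31.2, 221.5]
tcp_rot: [-0.095, 0.701, 0.095, 0.7]
wrist_force: [0.2, 1.4, -5.8]
finger_gap: 13.7
```

```bash
python3 -c "
from h import *
rep();print(state()['moment'])"
```

```text
t 20.35 tcpC [-18.4  -0.  221.5] tcpW [473.2  31.2 221.5] yaw 15.4 tilt [-0.001  0.   ] F [ 0.2  1.4 -5.8] gap 13.7
[ 0.11318071 -0.00174524 -0.00530353]
```

Request:
step_arm(rows="-1 0.16 0 0 0 0 0;-1 0.16 0 0 0 0 0;-1 0.16 0 0 0 0 0;-1 0 0 0 0 0 0")

```text
clock: 20.75
tool_pos: [473.2, 31.2, 209.4]
tcp_rot: [-0.095, 0.701, 0.095, 0.7]
wrist_force: [0.5, 0.8, -5.3]
finger_gap: 13.8
```

```bash
python3 -c "
from h import *
rep();print(state()['moment'])"
```

```text
t 20.75 tcpC [-18.4   0.  209.4] tcpW [473.2  31.2 209.4] yaw 15.4 tilt [-0.001  0.   ] F [ 0.5  0.8 -5.3] gap 13.8
[ 0.1718601  -0.08045002  0.02971906]
```

Request:
step_arm(rows="-1 0.16 0 0 0 0 0;-1 0.16 0 0 0 0 0;-1 0.16 0 0 0 0 0;-1 0.16 0 0 0 0 0;-1 0.12 0 0 0 0 0;-1 0.12 0 0 0 0 0;-1 0 0 0 0 0 0")

```text
clock: 21.45
tool_pos: [473.3, 31.3, 187.4]
tcp_rot: [-0.095, 0.701, 0.095, 0.701]
wrist_force: [0.0, 0.8, -3.6]
finger_gap: 13.7
```

```bash
python3 -c "
from h import *
rep();print(state()['moment'])"
```

```text
t 21.45 tcpC [-18.4   0.  187.4] tcpW [473.3  31.3 187.4] yaw 15.41 tilt [-0.  0.] F [ 0.   0.8 -3.6] gap 13.7
[ 0.2357884   0.20464624 -0.00311554]
```

Request:
step_arm(rows="-1 0.08 0 0 0 0 0;-1 0.08 0 0 0 0 0;-1 0.08 0 0 0 0 0;-1 0 0 0 0 0 0")

```text
clock: 21.85
tool_pos: [473.6, 31.4, 186.1]
tcp_rot: [-0.095, 0.701, 0.094, 0.701]
wrist_force: [-18.8, -0.4, 46.4]
finger_gap: 13.8
```

```bash
python3 -c "
from h import *
rep();print(state()['moment']);snap('scene','s6.png')"
```

```text
t 21.85 tcpC [-18.    0.  186.1] tcpW [473.6  31.4 186.1] yaw 15.4 tilt [ 0.001 -0.002] F [-18.8  -0.4  46.4] gap 13.8
[0.07054292 3.86043024 0.0375982 ]
```

Request:
step_arm(rows="-1 -0.14 0 0 0 0 0;-1 0 0 0 0 0 0;-0.3 0 0 0 0 0 0;-0.3 0 0 0 0 0 0;-0.3 0 0 0 0 0 0;-0.3 0 0 0 0 0 0")

```text
clock: 22.5
tool_pos: [473.5, 31.0, 185.1]
tcp_rot: [-0.095, 0.701, 0.095, 0.701]
wrist_force: [0.1, 0.1, -0.4]
finger_gap: 31.4
```

```bash
python3 -c "
from h import *
rep();print(state()['moment'])"
```

```text
t 22.5 tcpC [-18.3  -0.2 185.1] tcpW [473.5  31.  185.1] yaw 15.39 tilt [-0.  0.] F [ 0.1  0.1 -0.4] gap 31.4
[ 0.03781632  0.05706376 -0.0081228 ]
```

Released. I'll rise and move aside to check.

Request:
step_arm(rows="-0.3 -0.6 0 0 0 0 0;-0.3 -1 0 0 0 0 0;-0.3 -1 0 0 0 0 0;-0.3 -1 0 0 0 0 0;-0.3 0 1 0 0 0 0;-0.3 0 1 0 0 0 0;-0.3 0 1 0 0 0 0;-0.3 0 1 0 0 0 0;-0.3 0 1 0 0 0 0;-0.3 0 1 0 0 0 0;-0.3 0 1 0 0 0 0;-0.3 0 1 0 0 0 0")

```text
clock: 23.7
tool_pos: [420.0, 224.8, 275.3]
tcp_rot: [-0.095, 0.701, 0.095, 0.701]
wrist_force: [0.4, 0.4, -0.5]
finger_gap: 32.2
```

Request:
step_arm(rows="-0.3 0 1 0 0 0 0;-0.3 0 1 0 0 0 0;-0.3 0 1 0 0 0 0;-0.3 0 0 0 0 0 0")

```text
clock: 24.1
tool_pos: [398.9, 300.0, 275.5]
tcp_rot: [-0.096, 0.701, 0.097, 0.7]
wrist_force: [-0.2, 0.4, 0.0]
finger_gap: 32.5
```

```bash
python3 - <<'E'
from h import *
rep();o=[]
for n in('top','scene'):
    S=[snap(n) for i in range(3)];s=S[0];f=s['frame'];hsv=cv2.cvtColor(f,cv2.COLOR_RGB2HSV)
    c=toC(np.nanmean([cloud(x) for x in S],0))
    m=(cv2.inRange(hsv,(100,100,30),(130,255,255))>0)&(abs(c[...,0])<130)&(abs(c[...,1])<110)&(c[...,2]>90)&(c[...,2]<140)
    q=c[m];A=np.c_[q[:,:2],np.ones(len(q))];k=np.linalg.lstsq(A,q[:,2],rcond=None)[0];print(n,len(q),'plate top plane',k.round(4),'z at centre',k@[-20,0,1],cv2.minAreaRect(q[:,:2].astype(np.float32)))
    u,v=proj(s,[[471,31,110]])[0].astype(int);o.append(cv2.resize(f[v-45:v+45,u-50:u+50],None,fx=4,fy=4,interpolation=cv2.INTER_CUBIC))
cv2.imwrite('pics/fin.png',np.hstack(o)[:,:,::-1])
E
```

```text
t 24.1 tcpC [-18.7 278.8 275.5] tcpW [398.9 300.  275.5] yaw 15.7 tilt [-0.     0.003] F [-0.2  0.4  0. ] gap 32.5
top 2492 plate top plane [ 5.000000e-04 -1.800000e-03  1.158302e+02] z at centre 115.81918790400594 ((-19.870250701904297, -1.7774734497070312), (149.0428009033203, 166.7240753173828), 89.92945098876953)
scene 1970 plate top plane [-4.900000e-03 -0.000000e+00  1.146082e+02] z at centre 114.70702894493473 ((-19.511489868164062, 0.9402999877929688), (148.50253295898438, 169.0191650390625), 89.72039031982422)<stdin>:5: RuntimeWarning: Mean of empty slice
```

View pics/fin.png

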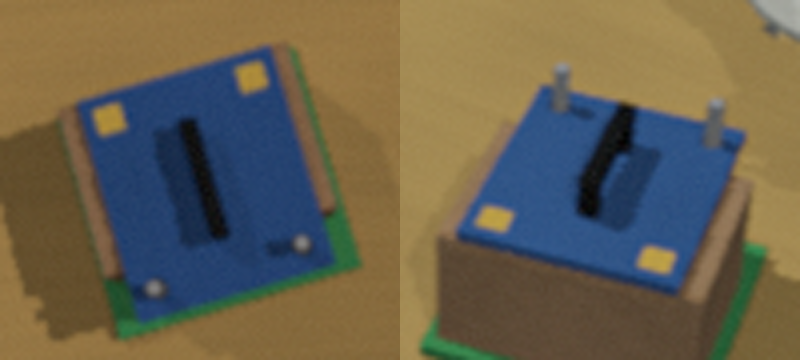

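The pins stand through both holes, at (153,288) and (302,243) in the top view. The plate is flush and level, so I'm handing in.

```bash
python3 -c "
from h import *
ctrl.finish_job();rep()"
```

```text
the job is handed in; nothing more can be done
the job is handed in; nothing more can be done
```

I closed the carton and handed the job in. I folded both side flaps, then the lid, then lowered the press plate over the two pins and pushed it home with about 46 N. After that I released it and moved the arm clear; the clock read about 24 s of the 66 s.

**Plate:** In the last pictures the plate lies flush on the lid. Its top is at 115–116 mm against a nominal 114 mm, and the cameras read about 1–2 mm high. It is level within 0.005 rad, and both pins stand through their holes.

**Lid:** It rested at 0.15 rad after folding, before the plate went on. I could not see its final angle directly, so I take it as shut because the plate is flush.

**Flaps:** I last measured these before the lid closed over them: left about -0.085 rad, right about +0.055 rad, both within 0.12. The left one is lower than I intended, with only about 0.03 rad to spare. They could not be seen again once covered.

**Bystanders:** The arm never went near the scale or the two tins on purpose, but I took no final measurement of their positions.

**Camera disagreement:** The two cameras disagreed by 2–3 mm on the sideways position of the pins and the plate. I therefore aligned each hole with its pin within the same camera's view, and the plate went on without jamming.

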